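Open the split retaining ring of a filter holder with a pick

ROBOT

A 6-joint arm with a two-finger parallel gripper is mounted at the origin on a cart in front of the work surface, level with it; the furniture and walls round the work are solid. World frame = base frame: x ahead of the robot, y to its left, z up, the work surface at z = 0. Lengths are in m, angles in rad, forces in N, time in s.
With the tool pointing down it reaches from about 0.35 to 0.925 m from the base axis. Payload 6.4 kg.
Tool frame: the origin (TCP) lies on the centre line of the jaws, within the pads' length; the fingertips stand 8 mm ahead of it and the grasp point (between the pads) lies 11 mm behind it; z points along the fingers, y is the line along which they close (so a half turn about z gives the same grasp; the last joint's range is limited). The gripper opens to 85 mm and grips with 20 to 120 N. Pads are 22 mm wide; open, the fingers measure 114 mm over their backs; the gripper's body (76 mm by 85 mm) begins 54 mm behind the grasp point. The pads swing forward as they close: fully open they stand 13 mm farther back than shut.
Start: joints at [1.013, 0.245, 1.558, -0, 1.339, -0.174], TCP at [0.243, 0.603, 0.239] pointing down, gripper open.
Joint ranges: [-3.13, 3.13], [-1.02, 2.26], [0.13, 2.54], [-0.95, 4.09], [0.21, 2.88], [-2.74, 2.74]. Speed limits (rad/s): [2.57, 2.57, 3.14, 3.14, 3.14, 3.14].

INTERFACE

Orientations are given as a unit quaternion [w, x, y, z].
In Python, from station import bot, imaging, workorder gives the robot as it stands.
- The arm moves only by the shell command python3 -m jog 'ROWS'. ROWS is JSON, a list of rows, each a list of 3 entries, a list of its own where there are three numbers: the turn, a rotation vector about the tool's x, y, z in rad, then the shift along the tool's x, y, z in units of 60 mm (1.0 is 60 mm), then the opening, from 0 (shut) to 1 (fully open). A call has 1 to 8 rows; each row shifts and turns the commanded pose from where the row before left it, along the tool's axes as they then stand; what a row does not reach is not made up. A row lasts 1/8 s, in which the tool goes at most 62.5 mm and 10.7 degrees, less where a joint would pass 70% of its speed; a pose out of reach is approached as far as the arm can. A call is refused whole if a number of a shift passes 1 or a number of a turn 0.188, either way. A call with a gripper value outside its range is refused whole. The fingers move at their own pace and stop on an object; the grip force is fixed at half the most. Time passes only in rows, so rows that do not move let the fingers close. It gives the time, the measured TCP pose, the force, the opening and the grip force at its end, in the units of the state.
- bot.observe(): the state, without advancing time (a new reading comes with each control period).
- imaging.grab_frame(name): name is "side" or "top"; returns a dict with "frame" (400x640x3 uint8, blue, green, red), "intrinsics" (3x3 intrinsics, pixels), "pose" (4x4, takes a point from camera to world coordinates). Camera axes: x right, y up, looking along -z (the intrinsics and any distortion apply to the point x, -y, -z); pixel columns grow to the right and rows downward; lengths in m; the calibration is good to about 2 mm. A picture is of the moment at which its call begins. There is no depth.
- workorder.close_job(): hands the job in; it is judged then, once.
The state is a dict: "time_s": time; "q": joint angles; "dq": joint speeds; "joint_torque": joint torques, N m; "ee_pos": TCP position; "ee_rot": TCP orientation; "wrist_force": force on the tool from outside, world axes, zero at the start; "moment": the same for the moment, N m; "gripper_width": opening from 0.0 (shut) to 1.0 (fully open); "grasp_force": force on a finger pad.
Only numpy, scipy, OpenCV 4.12 (cv2) and the standard library are available. Lean on these libraries where they do the work, as an engineer would, in place of code of your own. Each camera call takes 0.05 s, during which the arm holds its last target. There are 200 camera calls.

TASK

Take the pick from the ribbed tray, slide its blade down the sloping slot of the round filter holder until the tip is under the lifting end of the split retaining ring, lift the ring out of its groove and swing it right up to its stop. Only the pick may touch the ring and the holder, never the gripper. Then lay the pick back down inside the ribbed tray and let go, leaving the small things round about where they stand.

Things in the scene. Friction and masses are not known exactly. Their poses are not given: they have to be found in the camera images.
- holder: Fixed round aluminium filter holder, 200 mm in diameter, top at z = 55 mm (hinge lugs to 66 mm); origin at the centre of its underside, z up. The dark steel split ring lies in its bore, flush with the top. A slot for the pick is cut into the top on the holder's -x side, along its x axis: 34 mm wide at the ring, 48 mm at the rim.
- ring_end (a point): Middle of the underside of the ring's lifting end (a tab 14 mm radially by 18 mm by 7 mm thick, bridging the slot from x = -66 to -52 mm); moves with the ring. With the ring shut it is at holder (-59, 0, 48) mm. The ring is 10 mm wide, 7 mm thick, mean radius 59 mm, with a split about 30 mm wide beside this end.
- ring_hinge (a point): The ring's hinge pin, fixed on the holder at holder (84, 0, 59) mm, opposite the lifting end; the pin runs along the holder's y.
- ring (a joint): Angle of the ring about its hinge, rad: 0 lying in its groove, grows as the lifting end rises, stop at 1.2 (69 degrees). It takes about 1.5 N upward at the lifting end to move it; it is stiff enough to stay at any angle where it is left.
- pick: Loose pick, 150 mm long, 50 to 100 g, along its x axis: grey flat-sided handle 90 x 18 x 18 mm from x = -45 to 45 mm, steel neck 14 mm wide, 12 mm thick to x = 55 mm, flat steel blade 12 mm wide, 4 mm thick to the tip at x = 105 mm, z = 9 mm (mid-height of the handle). Origin under the middle of the handle; z up as it lies. Fingertips can reach to about 4 mm above its underside.
- pick_tip (a point): The tip of the pick's blade, at pick (105, 0, 9) mm.
- tray: Fixed ribbed aluminium tray, 170 (x) by 300 (y) by 12 mm; origin at the centre of its underside. The 2 mm thick rim is 12 mm high; ribs along y, about 20 mm apart, rise to z = 7 mm. The pick lies on the ribs, slantwise across them.
- dropper_1: Dropper bottle, 30 x 30 x 80 mm, a bystander; origin at the centre of its underside.
- cup_2: Specimen cup with a screw lid, 61 x 61 x 68 mm, a bystander; origin at the centre of its underside.
- timer: Flat three-button bench timer, 64 x 64 x 19 mm, a bystander; origin at the centre of its underside.
- slot_rim (a point): Outer, upper end of the slot's floor, at holder (-98, 0, 54) mm. From here the floor slopes down inward (to holder +x) at 35 degrees, to x = -63 mm, z = 30 mm.
- slot_floor (a point): On the flat inner end of the slot's floor (z = 30 mm, from x = -63 to -49 mm, where a 10 mm step ends it), straight under the ring's lifting end, at holder (-57, 0, 30) mm; 18 mm of free height under the ring. A blade that points to holder +x and slopes down 35 to 45 degrees, its tip 4 mm above this point, is under the ring's end and clears all.
There are look-alikes about, which are no part of the job. What is shaped like the pick but pink is not meant.

How it is judged:
On the way, in this order (a step that is already met when the one before it is completed fails the run):
1. the pick is lifting the ring's end out of its groove (value of joint ring above 0.2 rad and contact force between pick and holder above 0.1 N), for 0.05 s.
2. the ring is swung up to its stop (value of joint ring above 1.05 rad), for 0.1 s.
At the end, for the whole second after the job is handed in: The ring stands up at its stop (joint above 1.05 of 1.2 rad); the pick lies at rest on the ribbed tray: the middle of its handle inside the tray (within 75 mm of the tray's centre along x and 140 mm along y, 0 to 35 mm above the tray's underside), lying level to within about 12 degrees (value of joint ring above 1.05 rad and x of pick in the frame of tray between -0.075 and 0.075 m and y of pick in the frame of tray between -0.14 and 0.14 m and z of pick in the frame of tray between 0 and 0.035 m and distance between pick_tip and tray below 0.2 m and angle between pick's own x axis and vertical between 1.35 and 1.79 rad and linear speed of pick below 0.02 m/s and contact force between pick and holder below 0.05 N); the robot touches nothing.
It fails at once if the gripper or arm touched the holder or its ring (contact force between any of the fingers, the arm and holder above 0.5 N).
It fails at once if the dropper was pushed aside by more than 30 mm (distance of dropper_1 from where it was at the start of the episode above 0.03 m).
It fails at once if the cup was pushed aside by more than 30 mm (distance of cup_2 from where it was at the start of the episode above 0.03 m).
It fails at once if the timer was pushed aside by more than 30 mm (distance of timer from where it was at the start of the episode above 0.03 m).
It also fails if it takes over 56 s, if anything falls off the work surface, if the arm or the gripper's body presses on something with over 40 N, if the wrist force passes 120 N, or if a joint passes its speed limit or range.

## Working session

There is one attempt and no reset: what is moved stays moved. The work goes in short steps, Python scripts to look and compute and a shell command to move; the robot and the scene stay as the last step left them, time stands still between calls to the robot, and variables do not carry over. Pictures are saved under pics/ and viewed, at most 10 in all, crops included, and the job is handed in when it is done.

```bash
mkdir -p pics; ls; python3 - <<'E'
from station import bot, imaging
import cv2,pickle
s=bot.observe(); print({k:s[k] for k in("time_s","ee_pos","ee_rot","gripper_width")})
for n in("top","side"):
    f=imaging.grab_frame(n); pickle.dump(f,open(n+".pkl","wb")); cv2.imwrite(f"pics/{n}0.png",f["frame"]); print(n,f["intrinsics"],f["pose"],f.keys())
E
```

```text
pics
{'time_s': 0.0, 'ee_pos': array([0.24309408, 0.6022341 , 0.23817194]), 'ee_rot': array([-3.48996175e-04,  1.90745709e-01,  9.81638997e-01, -9.12351444e-04]), 'gripper_width': 1.0002713615542314}
top [[428.15874398   0.         315.19948511]
 [  0.         428.15874398 202.01035385]
 [  0.           0.           1.        ]] [[ 0.00638075  0.99563392 -0.09312565  0.44797625]
 [-0.99997624  0.00611009 -0.00319121  0.06178705]
 [-0.00260827  0.0931438   0.99564925  1.33333802]
 [ 0.          0.          0.          1.        ]] dict_keys(['frame', 'intrinsics', 'pose'])
side [[380.51269732   0.         322.03871215]
 [  0.         380.51269732 201.7731233 ]
 [  0.           0.           1.        ]] [[ 0.99804952 -0.01624059  0.06027763  0.64401446]
 [ 0.06104444  0.45599077 -0.8878885  -0.99586185]
 [-0.01306621  0.88983631  0.45609277  0.62115488]
 [ 0.          0.          0.          1.        ]] dict_keys(['frame', 'intrinsics', 'pose'])
```

View pics/top0.png

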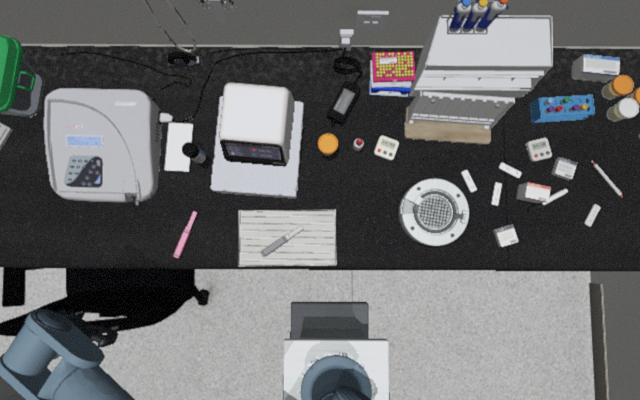

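View pics/side0.png

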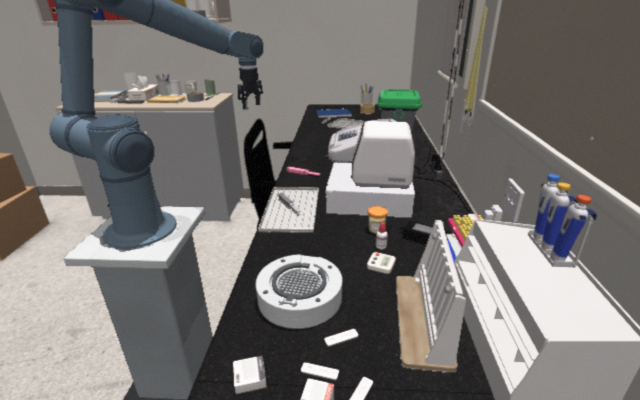

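Overview: the grey pick lies on the ribbed tray at top-view pixels (262..303, 253..229). The pink look-alike is at (186,234) and isn't on the tray, so the grey one is meant. The holder is at (435,211); cup (328,145), dropper (358,144) and timer (386,148) are nearby. One enlarged crop will confirm.

```bash
cat > h.py <<'E'
import numpy as np,cv2,pickle
def ray(f,u,v,z):
    K,T=f["intrinsics"],f["pose"]; d=np.array([(u-K[0,2])/K[0,0],-(v-K[1,2])/K[1,1],-1.]); d=T[:3,:3]@d; o=T[:3,3]
    return o+d*(z-o[2])/d[2]
def proj(f,P):
    K,T=f["intrinsics"],f["pose"]; c=T[:3,:3].T@(np.asarray(P,float)-T[:3,3]); c=c/-c[2]
    return np.array([K[0,0]*c[0]+K[0,2],-K[1,1]*c[1]+K[1,2]])
def crop(f,u0,v0,w,h,k): return cv2.resize(f["frame"][v0:v0+h,u0:u0+w],None,fx=k,fy=k,interpolation=cv2.INTER_CUBIC)
E
python3 - <<'E'
from h import *
t=pickle.load(open("top.pkl","rb"));s=pickle.load(open("side.pkl","rb"))
a=crop(t,235,205,105,65,7)[:300*2]; 
A=crop(t,235,205,100,65,4); B=crop(t,390,165,100,100,4); C=crop(s,245,245,100,85,4); D=crop(s,255,180,100,60,4)
o=np.zeros((600,800,3),np.uint8)
o[:260,:400]=A;o[:400,400:]=B;o[260:600,:400]=C;o[400:600,400:]=D[:200]
cv2.imwrite("pics/c1.png",o)
E
```

```text
(no output)
```

View pics/c1.png

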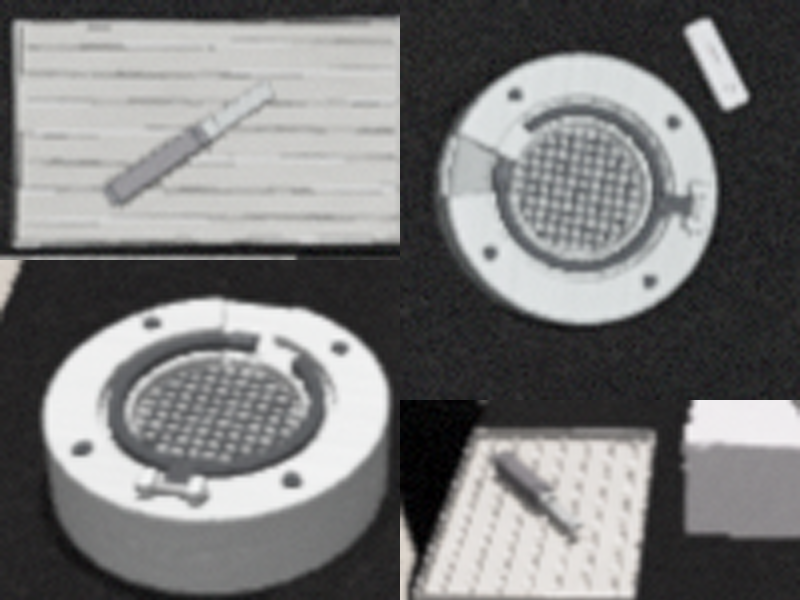

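The crop confirms the grey pick lies on the ribs, from the handle end at (263,254) to the blade tip at (302.5,227). The holder's slot faces image left (436-48, ~207), the hinge is at (461,216), and the ring's tab is near (415,209).

```bash
python3 - <<'E'
from h import *
np.set_printoptions(precision=4,suppress=True)
t=pickle.load(open("top.pkl","rb"));s=pickle.load(open("side.pkl","rb"))
A=lambda x,y:(235+x/4,205+y/4); B=lambda x,y:(390+(x-400)/4,165+y/4)
e=ray(t,*A(112,195),.025);p=ray(t,*A(270,88),.018);print("pick end,tip",e,p,np.linalg.norm(p-e),np.degrees(np.arctan2(*(p-e)[[1,0]])))
s1=ray(s,255+(502-400)/4,180+(460-400)/4,.025);s2=ray(s,255+(575-400)/4,180+(535-400)/4,.018);print("side",s1,s2)
for n,q in dict(tl=(15,20),bl=(15,245)).items(): print("tray",n,ray(t,*A(*q),.012))
for q in((238.5,210),(336.5,210),(238.5,266),(336.5,266)): print(ray(t,*q,.012))
print("holder c",ray(t,*B(584,188),.055),"hinge",ray(t,*B(688,203),.062),"slot rim",ray(t,*B(452,164),.055),"tab",ray(t,*B(500,174),.055))
def C(x,y): return (245+x/4,245+(y-260)/4)
print("side: c",ray(s,*C(216,408),.055),"hinge",ray(s,*C(175,488),.062))
for n,uv in dict(cup=(328,145),drop=(358,144),timer=(386,148)).items(): print(n,ray(t,*uv,.05))
E
```

```text
pick end,tip [0.4116 0.2234 0.025 ] [0.4937 0.1045 0.018 ] 0.14470833963777024 -55.382296643634156
side [0.4137 0.2123 0.025 ] [0.4932 0.0896 0.018 ]
tray tl [0.5453 0.3025 0.012 ]
tray bl [0.3728 0.2985 0.012 ]
[0.5453 0.3033 0.012 ]
[ 0.5471 -0.      0.012 ]
[0.3736 0.2993 0.012 ]
[ 0.3755 -0.0003  0.012 ]
holder c [ 0.5398 -0.2955  0.055 ] hinge [ 0.5286 -0.3705  0.062 ] slot rim [ 0.5572 -0.1971  0.055 ] tab [ 0.5499 -0.2329  0.055 ]
side: c [ 0.5407 -0.3019  0.055 ] hinge [ 0.5278 -0.3774  0.062 ]
cup [0.7428 0.028  0.05  ]
drop [ 0.7464 -0.0634  0.05  ]
timer [ 0.7345 -0.1486  0.05  ]
```

```bash
cat >> h.py <<'E'
def draw(im,f,u0,v0,k,P,c,closed=False):
    q=np.array([(proj(f,p)-(u0,v0)+.5)*k-.5 for p in P]); cv2.polylines(im,[np.round(q*8).astype(np.int32)],closed,c,1,cv2.LINE_AA,3)
def fr(x,y,yaw): 
    c,s=np.cos(yaw),np.sin(yaw); return lambda P:[(x+c*a-s*b,y+s*a+c*b,z) for a,b,z in P]
def model(im,f,u0,v0,k,pick,hold):
    d=lambda P,c,cl=False: draw(im,f,u0,v0,k,P,c,cl)
    T=fr(*pick)
    d(T([(-45,-9,25),(45,-9,25),(45,9,25),(-45,9,25)] if 0 else [(-.045,-.009,.025),(.045,-.009,.025),(.045,.009,.025),(-.045,.009,.025)]),(0,0,255),True)
    d(T([(.055,-.006,.018),(.105,-.006,.018),(.105,.006,.018),(.055,.006,.018)]),(0,255,0),True)
    T=fr(*hold); a=np.linspace(0,2*np.pi,73)
    d(T([(.1*np.cos(t),.1*np.sin(t),.055) for t in a]),(0,0,255))
    d(T([(.1*np.cos(t),.1*np.sin(t),0) for t in a]),(255,0,0))
    d(T([(-.066,-.009,.055),(-.052,-.009,.055),(-.052,.009,.055),(-.066,.009,.055)]),(0,255,0),True)
    d(T([(-.098,-.024,.055),(-.064,-.017,.055)]),(0,255,255)); d(T([(-.098,.024,.055),(-.064,.017,.055)]),(0,255,255))
    d(T([(.084,-.01,.066),(.084,.01,.066)]),(255,0,255))
E
cat > ov.py <<'E'
from h import *
import sys
t=pickle.load(open("top.pkl","rb"));s=pickle.load(open("side.pkl","rb"))
pick=(.437,.183,np.radians(-55.7)); hold=(.540,-.298,np.radians(-99))
o=np.zeros((600,800,3),np.uint8)
for f,u,v,w,h,X,Y in((t,250,215,66,50,0,0),(t,382,160,66,66,400,0),(s,250,248,66,66,0,0),(s,265,185,50,33,0,0)):
    pass
def tile(f,u,v,w,h,k):
    im=crop(f,u,v,w,h,k); model(im,f,u,v,k,pick,hold); return im
o[:240,:400]=tile(t,252,215,80,48,5)[:240]
o[:360,400:]=tile(t,390,170,100,90,4)
o[240:600,:400]=tile(s,247,250,100,90,4)
o[360:600,400:]=tile(s,265,183,50,30,8)
cv2.imwrite("pics/ov1.png",o)
E
python3 ov.py
```

```text
(no output)
```

View pics/ov1.png

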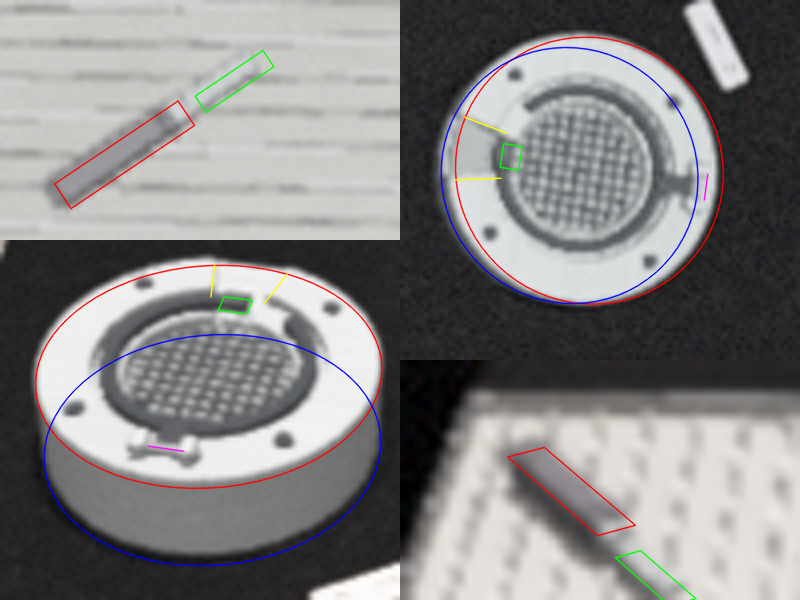

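Overlay: the holder model needs about +3 mm in x and +3.5 mm in y, and the pick about 2 mm back along its axis. That is close enough to set out.

```bash
cat > go.py <<'E'
# usage: go.py x y z yawdeg(tool y) tiltdeg  -> shift in tool axes/units now, and turn
import sys,numpy as np
from scipy.spatial.transform import Rotation as R
from station import bot
np.set_printoptions(precision=3,suppress=True)
x,y,z,yaw,tilt=map(float,sys.argv[1:6])
s=bot.observe(); w,a,b,c=s["ee_rot"]; r=R.from_quat([a,b,c,w]); p=s["ee_pos"]
ya=np.radians(yaw); Y=np.array([np.cos(ya),np.sin(ya),0]); Z=np.array([0,0,-1.]); X=np.cross(Y,Z)
g=R.from_matrix(np.c_[X,Y,Z])*R.from_euler("y",tilt,degrees=True)
d=np.array([x,y,z])-p
print("pos",p,"t",s["time_s"],"F",s["wrist_force"],"q",s["q"],"w",s["gripper_width"])
print("shift now",r.inv().apply(d)/.06,"shift after turn",g.inv().apply(d)/.06,"turn",(r.inv()*g).as_rotvec())
E
python3 go.py .430 .193 .12 34.3 0
```

```text
pos [0.243 0.602 0.238] t 0.1 F [-0.118  0.229  0.047] q [ 1.013  0.246  1.559 -0.     1.339 -0.174] w 1.0018019016014832
shift now [-5.443 -5.156  1.979] shift after turn [-7.391 -1.271  1.971] turn [-0.002  0.     0.588]
```

```bash
python3 -m jog '[[[0,0,0.147],[0,0,0],0.5],[[0,0,0.147],[0,0,0],0.5],[[0,0,0.147],[0,0,0],0.5],[[0,0,0.147],[0,0,0],0.5],[[0,0,0],[-0.82,-0.14,0.22],0.5],[[0,0,0],[-0.82,-0.14,0.22],0.5],[[0,0,0],[-0.82,-0.14,0.22],0.5],[[0,0,0],[-0.82,-0.14,0.22],0.5]]'; python3 -m jog '[[[0,0,0],[-0.82,-0.14,0.22],0.5],[[0,0,0],[-0.82,-0.14,0.22],0.5],[[0,0,0],[-0.82,-0.14,0.22],0.5],[[0,0,0],[-0.82,-0.14,0.22],0.5],[[0,0,0],[-0.82,-0.14,0.22],0.5],[[0,0,0],[0,0,0],0.5]]'; python3 go.py .430 .193 .019 34.3 0
python3 - <<'E'
from h import *
from station import imaging
o=np.zeros((600,800,3),np.uint8)
t=imaging.grab_frame("top");s=imaging.grab_frame("side")
pickle.dump(t,open("top.pkl","wb"));pickle.dump(s,open("side.pkl","wb"))
o[:300,:]=crop(t,235,200,100,75,8)[100:400]; o[300:]=crop(s,245,160,100,75,8)[100:400]
cv2.imwrite("pics/g1.png",o)
E
```

```text
time_s: 1.1
ee_pos: [0.3268, 0.4196, 0.1857]
ee_rot: [-0.0, 0.467, 0.884, -0.0]
wrist_force: [0.5, 0.2, 0.3]
gripper_width: 0.499
grasp_force: 0.0
time_s: 1.85
ee_pos: [0.4308, 0.1918, 0.1193]
ee_rot: [-0.001, 0.469, 0.883, -0.001]
wrist_force: [-0.2, 0.2, 0.1]
gripper_width: 0.499
grasp_force: 0.0
pos [0.431 0.192 0.119] t 1.85 F [-0.171  0.201  0.094] q [ 0.178 -0.026  2.091 -0.     1.08  -0.416] w 0.49944705552215335
shift now [0.022 0.004 1.672] shift after turn [0.023 0.    1.672] turn [-0.002 -0.001 -0.005]
```

View pics/g1.png

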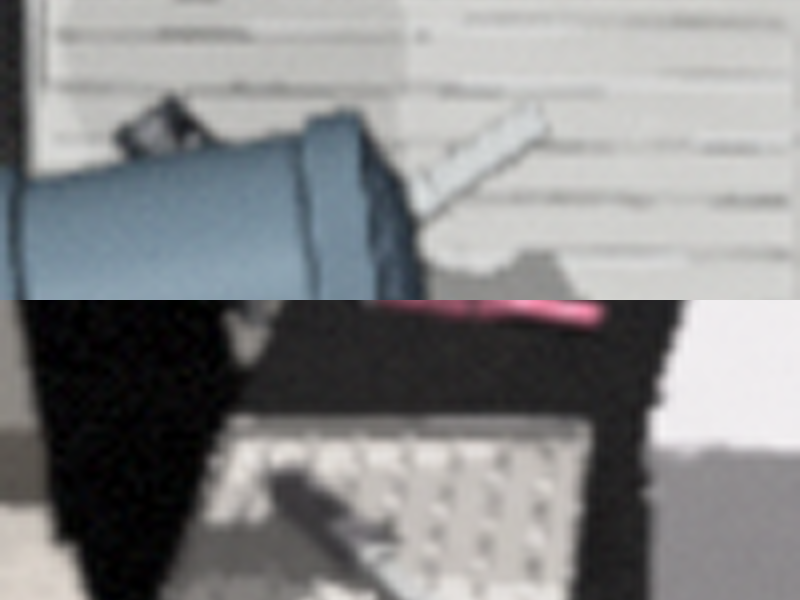

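The gripper is above the handle; blade and tip are in view at about (302,227) and the line of the handle fits. Descending.

```bash
python3 -m jog '[[[0,0,0],[0.02,0,0.5],0.5],[[0,0,0],[0,0,0.5],0.5],[[0,0,0],[0,0,0.4],0.5],[[0,0,0],[0,0,0.25],0.5],[[0,0,0],[0,0,0],0.5]]';python3 -m jog '[[[0,0,0],[0,0,0],0],[[0,0,0],[0,0,0],0],[[0,0,0],[0,0,0],0],[[0,0,0],[0,0,0],0],[[0,0,0],[0,0,0],0],[[0,0,0],[0,0,0],0],[[0,0,0],[0,0,0],0],[[0,0,0],[0,0,0],0]]'
```

```text
time_s: 2.58
ee_pos: [0.429, 0.1959, 0.0208]
ee_rot: [-0.001, 0.466, 0.885, -0.001]
wrist_force: [-0.1, -0.1, 0.7]
gripper_width: 0.499
grasp_force: 0.0
time_s: 3.58
ee_pos: [0.431, 0.1958, 0.0228]
ee_rot: [0.001, 0.467, 0.884, 0.001]
wrist_force: [-0.4, 2.2, 6.4]
gripper_width: 0.187
grasp_force: 59.7
```

```bash
cat > tip.py <<'E'
# usage: tip.py hx hz slope [ly]: move the pick tip to holder (hx,ly,hz) mm, slope deg
import sys,numpy as np
from scipy.spatial.transform import Rotation as R
from station import bot
np.set_printoptions(precision=3,suppress=True)
import cfg
hx,hz,sl=map(float,sys.argv[1:4]); ly=float(sys.argv[4]) if len(sys.argv)>4 else 0
s=bot.observe(); w,a,b,c=s["ee_rot"]; r=R.from_quat([a,b,c,w]); p=s["ee_pos"]
ya=np.radians(cfg.H[2]); H=np.array([[np.cos(ya),-np.sin(ya),0],[np.sin(ya),np.cos(ya),0],[0,0,1]])
Y=H[:,1]; Z=np.array([0,0,-1.]); X=-H[:,0]
g=R.from_matrix(np.c_[X,Y,Z])*R.from_euler("y",sl-cfg.SL0,degrees=True)
o=np.array([cfg.H[0],cfg.H[1],0])
tw=o+H@(np.array([hx,ly,hz])/1e3)
d=tw-g.apply(cfg.TIP)-p
print("tip now(H mm)",H.T@(p+r.apply(cfg.TIP)-o)*1e3,"t",s["time_s"],"F",s["wrist_force"],"w",s["gripper_width"],"g",s["grasp_force"])
print("TCP goal",p+d,"shift now",r.inv().apply(d)/.06,"shift after turn",g.inv().apply(d)/.06,"turn",(r.inv()*g).as_rotvec(),"q",s["q"])
E
cat > cfg.py <<'E'
H=(.543,-.2945,-99.5)
TIP=(-.1175,0,.007)
SL0=0.
E
python3 -m jog '[[[0,0,0],[0,0,-0.3],0],[[0,0,0],[0,0,-0.6],0],[[0,0,0],[0,0,-0.8],0],[[0,0,0],[0,0,-0.8],0],[[0,0,0.153],[0,0,0],0],[[0,0,0.153],[0,0,0],0],[[0,0,0.153],[0,0,0],0],[[0,0,0.153],[0,0,0],0]]'
python3 -m jog '[[[0,0,0.153],[0,0,0],0],[[0,0.17,0],[0,0,0],0],[[0,0.17,0],[0,0,0],0],[[0,0.17,0],[0,0,0],0],[[0,0.17,0],[0,0,0],0],[[0,0,0],[0,0,0],0]]'
python3 tip.py -122 95 40
```

```text
time_s: 4.58
ee_pos: [0.4297, 0.1952, 0.1715]
ee_rot: [0.0, 0.714, 0.701, -0.0]
wrist_force: [0.8, -0.5, -0.2]
gripper_width: 0.188
grasp_force: 58.9
time_s: 5.32
ee_pos: [0.4291, 0.1939, 0.17]
ee_rot: [-0.216, 0.721, 0.607, 0.253]
wrist_force: [-0.4, -0.2, -0.7]
gripper_width: 0.191
grasp_force: 58.9
tip now(H mm) [-375.831 -193.511   90.792] t 5.325 F [-0.402 -0.183 -0.656] w 0.19139688561362705 g 58.938835859298706
TCP goal [ 0.577 -0.09   0.176] shift now [-3.236  3.231 -2.748] shift after turn [-3.198  3.215 -2.812] turn [-0.     0.02  -0.005] q [-0.179 -0.198  2.253  0.736  1.208 -0.323]
```

```bash
python3 -m jog '[[[0,0.02,0],[0,0,0],0],[[0,0,0],[-0.53,0.535,-0.465],0],[[0,0,0],[-0.53,0.535,-0.465],0],[[0,0,0],[-0.53,0.535,-0.465],0],[[0,0,0],[-0.53,0.535,-0.465],0],[[0,0,0],[-0.53,0.535,-0.465],0],[[0,0,0],[-0.53,0.535,-0.465],0],[[0,0,0],[0,0,0],0]]'
python3 tip.py -122 80 40
cat > look.py <<'E'
import sys
from h import *
from station import imaging,bot
import cfg
from scipy.spatial.transform import Rotation as R
t=imaging.grab_frame("top");s=imaging.grab_frame("side")
pickle.dump(t,open("top.pkl","wb"));pickle.dump(s,open("side.pkl","wb"))
st=bot.observe(); w,a,b,c=st["ee_rot"]; r=R.from_quat([a,b,c,w]); T=np.array(cfg.TIP)
hold=(cfg.H[0],cfg.H[1],np.radians(cfg.H[2])); F=fr(*hold)
o=np.zeros((600,800,3),np.uint8)
def tile(f,u,v,w,h,k,raw=0):
    im=crop(f,u,v,w,h,k)
    if raw: return im
    P=st["ee_pos"]; sl=np.radians(cfg.SL0); D=np.array([np.cos(sl),0,-np.sin(sl)])
    draw(im,f,u,v,k,[P+r.apply(T),P+r.apply(T+.06*D)],(0,0,255))
    draw(im,f,u,v,k,F([(-.098,-.024,.055),(-.064,-.017,.055)]),(0,255,255)); draw(im,f,u,v,k,F([(-.098,.024,.055),(-.064,.017,.055)]),(0,255,255))
    draw(im,f,u,v,k,F([(.1*np.cos(q),.1*np.sin(q),.055) for q in np.linspace(0,6.2832,73)]),(0,200,0))
    draw(im,f,u,v,k,F([(.084,-.01,.059),(.084,.01,.059)]),(255,0,255))
    return im
o[:300,:400]=tile(t,375,175,100,75,4); o[:300,400:]=tile(t,370,185,50,38,8,1)[:300]
o[300:,:400]=tile(s,250,240,100,75,4); o[300:,400:]=tile(s,270,225,67,50,6,1)[:300,:400]
cv2.imwrite(sys.argv[1],o)
E
python3 look.py pics/s1.png
```

```text
time_s: 6.32
ee_pos: [0.5803, -0.0892, 0.1772]
ee_rot: [-0.22, 0.718, 0.607, 0.262]
wrist_force: [-0.1, 0.7, -0.7]
gripper_width: 0.189
grasp_force: 59.1
tip now(H mm) [-123.089    2.937   96.41 ] t 6.325 F [-0.107  0.745 -0.682] w 0.18936453945085654 g 59.144176840782166
TCP goal [ 0.577 -0.09   0.161] shift now [-0.19  -0.049  0.196] shift after turn [-0.19  -0.048  0.196] turn [0.003 0.001 0.   ] q [-0.604  0.276  1.754  0.626  1.473 -0.618]
```

View pics/s1.png

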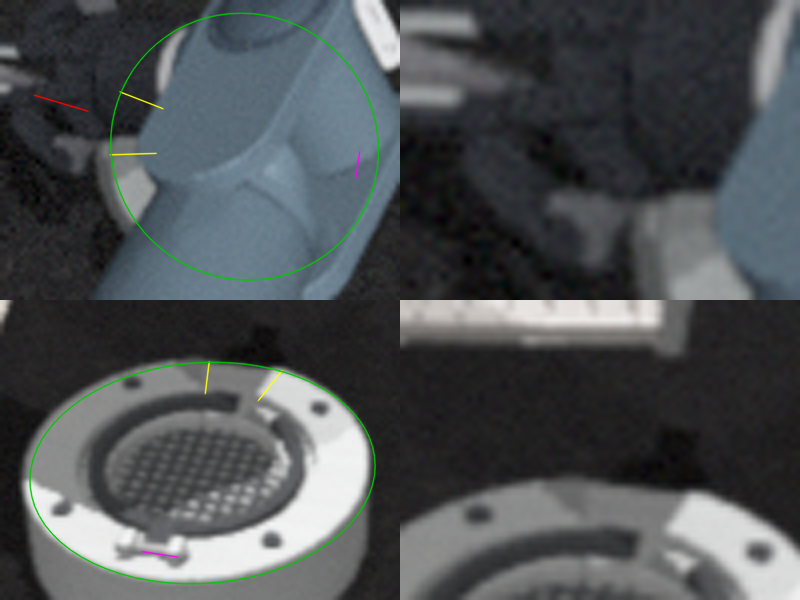

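The top view is blocked by the wrist, and the side crop missed the pick. The side view shows the holder outline about 7/4 px left of my model. One larger side crop is needed.

```bash
cat > look2.py <<'E'
import sys
from h import *
from station import imaging,bot
import cfg
from scipy.spatial.transform import Rotation as R
new=len(sys.argv)<3
s=imaging.grab_frame("side") if new else pickle.load(open("side.pkl","rb")); pickle.dump(s,open("side.pkl","wb"))
st=bot.observe(); w,a,b,c=st["ee_rot"]; r=R.from_quat([a,b,c,w]); T=np.array(cfg.TIP); P=st["ee_pos"]
F=fr(cfg.H[0],cfg.H[1],np.radians(cfg.H[2]))
u,v,W,Hh,k=245,195,125,97,6
im=crop(s,u,v,W,Hh,k)
sl=np.radians(cfg.SL0); D=np.array([np.cos(sl),0,-np.sin(sl)]); N=np.array([0,1,0])
d=lambda Q,c: draw(im,s,u,v,k,Q,c)
for e in(-.006,.006): d([P+r.apply(T+e*N),P+r.apply(T+.05*D+e*N)],(0,0,255))
d([P+r.apply(T+e*N) for e in(-.006,.006)],(0,0,255))
for z,cc in((.055,(0,200,0)),(0,(200,0,0))): d(F([(.1*np.cos(q),.1*np.sin(q),z) for q in np.linspace(0,6.2832,73)]),cc)
for e in(-1,1): d(F([(-.098,e*.024,.055),(-.064,e*.017,.055)]),(0,255,255))
d(F([(.084,-.01,.059),(.084,.01,.059)]),(255,0,255))
cv2.imwrite(sys.argv[1],im)
E
python3 look2.py pics/s2.png
```

```text
(no output)
```

View pics/s2.png

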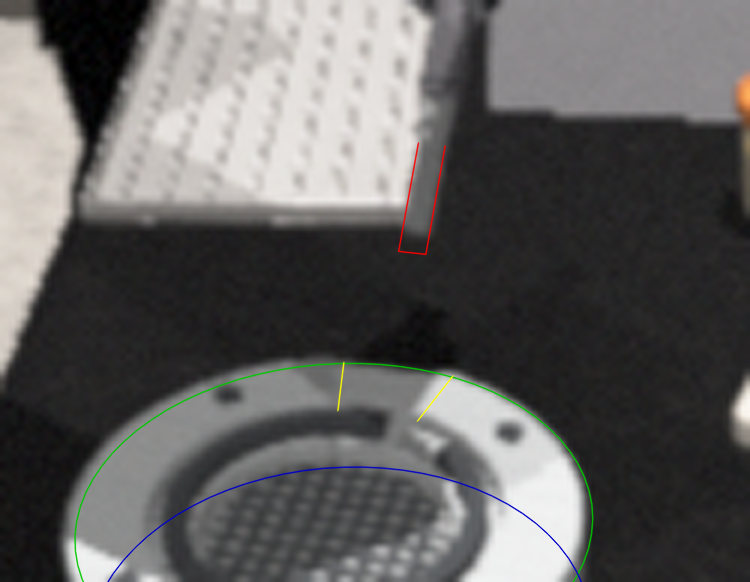

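Reading: the holder edges are at 65/584 against the model's 75/592, so I shift the holder −3.5 mm in x. The real tip is at (417,235) against the model's (413,252), so the pick sits about 7 mm further back in the jaws. Updating both.

```bash
cat > cfg.py <<'E'
H=(.5395,-.2945,-99.)
TIP=(-.111,.0015,.0065)
SL0=0.
E
python3 tip.py -124 82 40
```

```text
tip now(H mm) [-131.791    6.039  100.114] t 6.475 F [ 0.321 -0.376 -1.865] w 0.18696451995473168 g 59.12868797779083
TCP goal [ 0.57  -0.092  0.158] shift now [-0.294 -0.11   0.15 ] shift after turn [-0.293 -0.111  0.151] turn [ 0.004 -0.002 -0.006] q [-0.601  0.271  1.762  0.626  1.473 -0.618]
```

```bash
python3 -m jog '[[[0,0,0],[-0.15,-0.055,0.075],0],[[0,0,0],[-0.15,-0.055,0.075],0],[[0,0,0],[0,0,0],0],[[0,0,0],[0,0,0],0]]'; python3 tip.py -58 35.5 40; python3 look2.py pics/s3.png
```

```text
time_s: 6.98
ee_pos: [0.5701, -0.0934, 0.1581]
ee_rot: [-0.222, 0.717, 0.607, 0.262]
wrist_force: [-0.4, 0.4, -0.6]
gripper_width: 0.184
grasp_force: 59.1
tip now(H mm) [-122.656   -0.505   81.657] t 6.975 F [-0.428  0.377 -0.614] w 0.18445265388201798 g 59.12014067173004
TCP goal [ 0.56  -0.157  0.112] shift now [-1.32   0.006 -0.102] shift after turn [-1.32  -0.004 -0.1  ] turn [ 0.006 -0.002 -0.007] q [-0.62   0.289  1.779  0.622  1.454 -0.651]
```

View pics/s3.png

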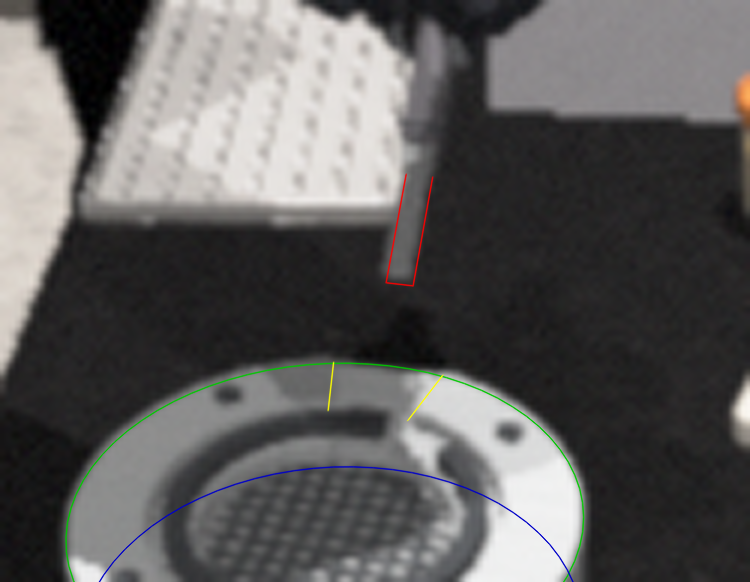

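The overlay now agrees within about 2 mm: tip at (400,281), slot edges at (333..443, 370). Sliding in.

```bash
python3 -m jog '[[[0,0,0],[-0.22,0,-0.017],0],[[0,0,0],[-0.22,0,-0.017],0],[[0,0,0],[-0.22,0,-0.017],0],[[0,0,0],[-0.22,0,-0.017],0],[[0,0,0],[0,0,0],0]]'; python3 -m jog '[[[0,0,0],[-0.15,0,-0.01],0],[[0,0,0],[-0.15,0,-0.01],0],[[0,0,0],[-0.14,0,-0.01],0],[[0,0,0],[0,0,0],0]]'; python3 tip.py -56 40 40;  python3 look2.py pics/s4.png
```

```text
time_s: 7.65
ee_pos: [0.5626, -0.1367, 0.1263]
ee_rot: [-0.222, 0.717, 0.606, 0.262]
wrist_force: [0.6, 0.4, -0.1]
gripper_width: 0.192
grasp_force: 59.1
time_s: 8.15
ee_pos: [0.5593, -0.1573, 0.1111]
ee_rot: [-0.222, 0.717, 0.607, 0.262]
wrist_force: [0.0, 0.9, -0.5]
gripper_width: 0.19
grasp_force: 59.1
tip now(H mm) [-57.892  -1.253  34.61 ] t 8.15 F [ 0.004  0.918 -0.55 ] w 0.18997360712425307 g 59.109216928482056
TCP goal [ 0.559 -0.159  0.116] shift now [ 0.034  0.007 -0.085] shift after turn [ 0.034  0.007 -0.085] turn [ 0.006 -0.002 -0.008] q [-0.715  0.4    1.736  0.587  1.445 -0.758]
```

View pics/s4.png

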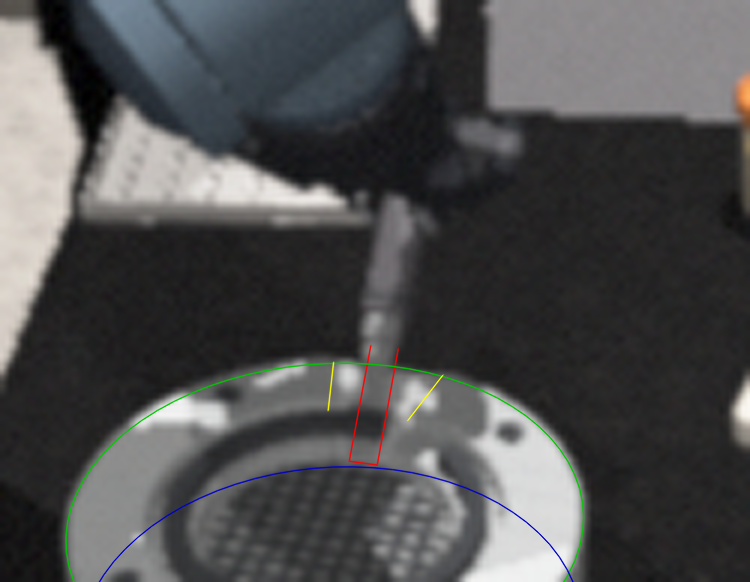

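The blade runs under the dark tab at (365,425), with the tip at about holder (-59,35) and no contact force. Next I compute the arc for the lift.

```bash
python3 - <<'E'
import numpy as np
np.set_printoptions(precision=3,suppress=True)
s=np.radians(40);X=np.array([-np.cos(s),np.sin(s)]);Z=np.array([-np.sin(s),-np.cos(s)])
c=np.array([-58.5,35])
for th in (.0,.1,.2,.3,.4,.5,.6,.7,.8,.9,1.,1.1,1.2):
    b=11+2.6+ (8*np.tan(max(0,s-th)))
    t=np.array([84,59])+142*np.array([-np.cos(th),np.sin(th)])-b*np.array([np.sin(th),np.cos(th)])
    print(th,t,"dx,dz",np.array([X@(t-c),Z@(t-c)])/60); c=t
E
```

```text
0.0 [-58.     38.687] dx,dz [ 0.033 -0.052]
0.1 [-59.193  54.22 ] dx,dz [ 0.182 -0.186]
0.2 [-58.736  69.618] dx,dz [ 0.159 -0.201]
0.3 [-56.671  84.757] dx,dz [ 0.136 -0.215]
0.4 [-53.044  99.507] dx,dz [ 0.112 -0.227]
0.5 [-47.907 113.734] dx,dz [ 0.087 -0.237]
0.6 [-41.321 127.305] dx,dz [ 0.061 -0.244]
0.7 [-33.369 140.077] dx,dz [ 0.035 -0.248]
0.8 [-24.688 151.389] dx,dz [ 0.01  -0.237]
0.9 [-14.922 161.779] dx,dz [-0.013 -0.237]
1.0 [ -4.167 171.141] dx,dz [-0.037 -0.235]
1.1 [  7.469 179.383] dx,dz [-0.06 -0.23]
1.2 [ 19.869 186.421] dx,dz [-0.083 -0.223]
```

```bash
python3 -m jog '[[[0,0,0],[0.033,0,-0.052],0],[[0,0,0],[0.09,0,-0.093],0],[[0,0,0],[0.09,0,-0.093],0],[[0,0,0],[0.08,0,-0.1],0],[[0,0,0],[0.08,0,-0.1],0],[[0,0,0],[0.068,0,-0.107],0],[[0,0,0],[0.068,0,-0.107],0],[[0,0,0],[0,0,0],0]]'; python3 tip.py -57 85 40;  python3 look2.py pics/s5.png
```

```text
time_s: 9.2
ee_pos: [0.5595, -0.159, 0.1621]
ee_rot: [-0.221, 0.717, 0.607, 0.262]
wrist_force: [0.4, 0.1, -1.3]
gripper_width: 0.189
grasp_force: 59.0
tip now(H mm) [-56.181  -0.559  85.623] t 9.2 F [ 0.411  0.127 -1.334] w 0.18933534963253726 g 59.044817090034485
TCP goal [ 0.56  -0.158  0.161] shift now [ 0.004 -0.001  0.02 ] shift after turn [ 0.004 -0.001  0.02 ] turn [ 0.007 -0.002 -0.006] q [-0.717  0.326  1.723  0.582  1.517 -0.712]
```

View pics/s5.png

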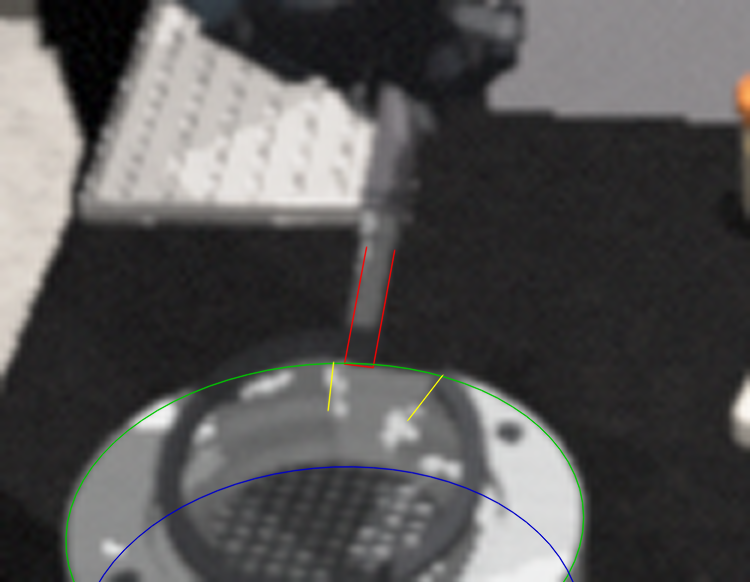

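The ring has left its groove and the blade disappears behind the tab at (362,325), so it is lifting properly. Continuing up the arc.

```bash
python3 -m jog '[[[0,0,0],[0.056,0,-0.114],0],[[0,0,0],[0.056,0,-0.114],0],[[0,0,0],[0.044,0,-0.118],0],[[0,0,0],[0.044,0,-0.118],0],[[0,0,0],[0.03,0,-0.122],0],[[0,0,0],[0.03,0,-0.122],0],[[0,0,0],[0.018,0,-0.124],0],[[0,0,0],[0.018,0,-0.124],0]]'; python3 -m jog '[[[0,0,0],[0.005,0,-0.12],0],[[0,0,0],[0.005,0,-0.12],0],[[0,0,0],[-0.006,0,-0.12],0],[[0,0,0],[-0.006,0,-0.12],0],[[0,0,0],[-0.018,0,-0.118],0],[[0,0,0],[-0.018,0,-0.118],0],[[0,0,0],[-0.03,0,-0.115],0],[[0,0,0],[-0.03,0,-0.115],0]]'; python3 tip.py 20 186 40
python3 - <<'E'
from h import *
from station import imaging
f=imaging.grab_frame("side"); cv2.imwrite("pics/s6.png",crop(f,225,130,130,97,6))
E
```

```text
time_s: 10.25
ee_pos: [0.5553, -0.1822, 0.2169]
ee_rot: [-0.221, 0.717, 0.607, 0.262]
wrist_force: [0.0, 0.2, -3.1]
gripper_width: 0.188
grasp_force: 58.9
time_s: 11.25
ee_pos: [0.5484, -0.2227, 0.2564]
ee_rot: [-0.222, 0.717, 0.607, 0.262]
wrist_force: [-0.2, 1.2, -3.1]
gripper_width: 0.189
grasp_force: 58.9
tip now(H mm) [  8.416  -1.624 179.887] t 11.25 F [-0.157  1.192 -3.142] w 0.18926208036071884 g 58.93121302127838
TCP goal [ 0.548 -0.234  0.262] shift now [-0.082  0.017 -0.199] shift after turn [-0.082  0.015 -0.199] turn [ 0.006 -0.002 -0.007] q [-0.803  0.271  1.603  0.55   1.708 -0.685]
```

View pics/s6.png

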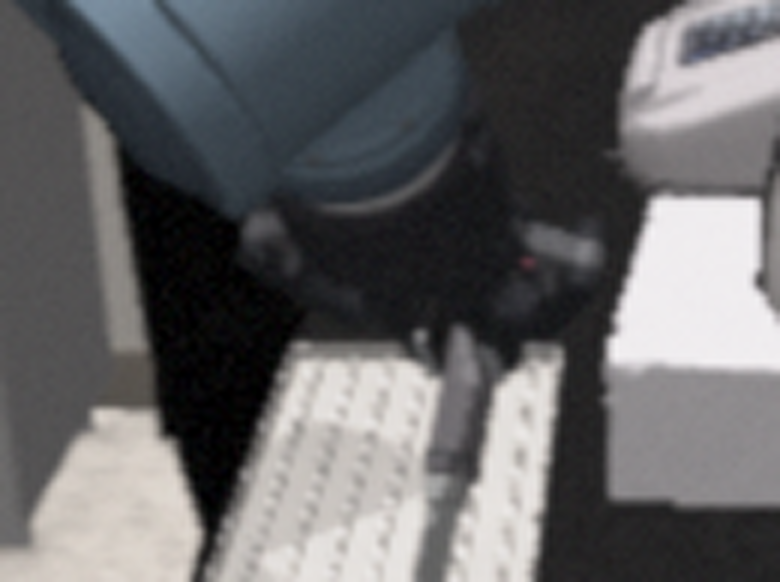

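That crop shows only the gripper and handle (443,440). It was also my 11th picture, one over the limit of 10, so I will view no more and go by numbers. Pushing on to the stop and watching the force.

```bash
python3 -m jog '[[[0,0,0],[-0.042,0,-0.11],0],[[0,0,0],[-0.042,0,-0.11],0],[[0,0,0],[0,0,0],0]]'; python3 -m jog '[[[0,0,0],[-0.05,0,-0.06],0],[[0,0,0],[0,0,0],0]]';  python3 tip.py 20 186 40
```

```text
time_s: 11.68
ee_pos: [0.5465, -0.2352, 0.2633]
ee_rot: [-0.221, 0.717, 0.607, 0.262]
wrist_force: [0.1, 1.2, -1.3]
gripper_width: 0.19
grasp_force: 59.0
time_s: 11.92
ee_pos: [0.5458, -0.2383, 0.2638]
ee_rot: [-0.223, 0.716, 0.607, 0.263]
wrist_force: [1.1, 5.2, -1.4]
gripper_width: 0.186
grasp_force: 58.7
tip now(H mm) [ 23.987  -1.762 187.125] t 11.925 F [ 1.07   5.221 -1.442] w 0.18593816732492366 g 58.70171785354614
TCP goal [ 0.548 -0.234  0.262] shift now [0.039 0.018 0.066] shift after turn [0.039 0.018 0.065] turn [ 0.005 -0.005 -0.006] q [-0.824  0.281  1.578  0.544  1.734 -0.694]
```

```bash
python3 -m jog '[[[0,0,0],[-0.05,0,-0.05],0],[[0,0,0],[0,0,0],0],[[0,0,0],[0,0,0],0]]';  python3 tip.py -40 190 40
python3 - <<'E'
from h import *
from station import imaging
import cfg
f=imaging.grab_frame("side"); pickle.dump(f,open("side.pkl","wb"))
F=fr(cfg.H[0],cfg.H[1],np.radians(cfg.H[2]))
# darkness along predicted ring sides for each angle (ring at y=+-59 of hinge arm, 84mm from the hinge)
g=f["frame"].mean(2)
for th in np.arange(.0,1.3,.1):
    out=[]
    for sy in(-1,1):
        pts=[]
        for ph in np.radians([60,75,90,105,120]):
            x,y=.059*np.cos(ph),sy*.059*np.sin(ph); a=.084-x
            P=F([(.084-a*np.cos(th)-.0*np.sin(th),y,.0555+a*np.sin(th))])[0]
            u,v=proj(f,P); pts.append(g[int(round(v)),int(round(u))])
        out.append(np.round(pts))
    print(round(th,1),*out)
E
```

```text
time_s: 12.3
ee_pos: [0.545, -0.2421, 0.2641]
ee_rot: [-0.223, 0.716, 0.607, 0.262]
wrist_force: [0.5, 5.7, -0.1]
gripper_width: 0.192
grasp_force: 58.7
tip now(H mm) [ 27.899  -1.992 187.393] t 12.3 F [ 0.536  5.654 -0.114] w 0.19245655839590609 g 58.71335327625275
TCP goal [ 0.557 -0.175  0.266] shift now [0.892 0.013 0.707] shift after turn [0.895 0.022 0.703] turn [ 0.004 -0.005 -0.006] q [-0.828  0.285  1.572  0.542  1.738 -0.697]
0.0 [133.  57. 233. 215. 206.] [217. 217. 215. 217. 218.]
0.1 [ 58.  85. 195. 124. 163.] [183. 214. 219. 217. 160.]
0.2 [ 58. 188. 159. 212. 174.] [139. 204. 217. 197. 184.]
0.3 [ 57. 102. 230. 216. 179.] [118. 195. 218. 145. 210.]
0.4 [ 57. 194. 219. 200.  43.] [148. 205. 212. 209. 212.]
0.5 [ 58. 215. 215.  61.  30.] [109. 184. 211. 216. 199.]
0.6 [ 55. 218. 213.  32.  31.] [103. 202. 151. 210. 138.]
0.7 [ 54. 218. 171.  34.  31.] [ 98. 177. 116. 212.  58.]
0.8 [ 54. 181.  54.  31.  32.] [108. 179. 108. 182.  53.]
0.9 [57. 85. 36. 26. 28.] [108. 113.  78. 118.  59.]
1.0 [57. 55. 41. 38. 33.] [ 93. 113.  58.  69.  61.]
1.1 [65. 55. 59. 48. 44.] [93. 67. 59. 61. 56.]
1.2 [171.  70.  59.  57.  49.] [72. 60. 59. 62. 57.]
```

The force has levelled off at 5.7 N while the arm moved 4 mm more, so the ring is at its stop and the pick is turning slightly in the jaws. The side image is also uniformly ring-dark along the predicted ring line at 1.1–1.2 rad. Backing off.

```bash
python3 -m jog '[[[0,0,0],[0.1,0,0.18],0],[[0,0,0],[0.2,0,0.35],0],[[0,0,0],[0.3,0,0.3],0],[[0,0,0],[0.6,0,0],0],[[0,0,0],[0.8,0,-0.3],0],[[0,0,0],[0.8,0,-0.5],0],[[0,0,0],[0,0,0],0]]'; python3 tip.py -40 190 40
python3 - <<'E'
from h import *
from station import imaging
import cfg
f=imaging.grab_frame("side");f2=imaging.grab_frame("side"); g=(f["frame"].astype(float)+f2["frame"]).mean(2)/2
F=fr(cfg.H[0],cfg.H[1],np.radians(cfg.H[2]))
from scipy.ndimage import map_coordinates as mc
# dark ring vs model: mean grey on ring line minus mean inside/outside
for th in np.arange(.8,1.35,.05):
    r=[]
    for R in(.045,.059,.073):
        P=[]
        for ph in np.radians(np.r_[40:320:5]):
            x,y=R*np.cos(ph),R*np.sin(ph); a=.084-x
            P.append(proj(f,F([(.084-a*np.cos(th),y,.0555+a*np.sin(th))])[0]))
        P=np.array(P); v=mc(g,[P[:,1],P[:,0]],order=1); r.append((v.mean(),v.std()))
    print(round(th,2),np.round(r,1).tolist())
E
```

```text
time_s: 13.22
ee_pos: [0.5678, -0.1135, 0.3766]
ee_rot: [-0.217, 0.716, 0.61, 0.263]
wrist_force: [0.7, -0.3, -0.6]
gripper_width: 0.187
grasp_force: 59.1
tip now(H mm) [-102.201    1.413  300.493] t 13.225 F [ 0.688 -0.251 -0.557] w 0.18728017381519416 g 59.1097766160965
TCP goal [ 0.557 -0.175  0.266] shift now [-1.976 -0.031  0.744] shift after turn [-1.978 -0.019  0.74 ] turn [0.011 0.002 0.002] q [-0.649  0.082  1.595  0.623  1.782 -0.456]
0.8 [[83.7, 53.3], [75.0, 50.2], [100.7, 74.2]]
0.85 [[84.9, 56.6], [70.4, 43.3], [102.3, 73.3]]
0.9 [[86.2, 59.3], [66.1, 35.8], [102.8, 73.4]]
0.95 [[86.5, 59.9], [62.2, 29.1], [102.2, 74.4]]
1.0 [[86.6, 59.8], [59.7, 24.1], [101.1, 75.7]]
1.05 [[86.4, 58.6], [58.8, 21.0], [99.6, 76.4]]
1.1 [[86.3, 57.4], [59.5, 19.8], [98.8, 76.9]]
1.15 [[85.9, 55.9], [60.6, 20.1], [97.8, 77.1]]
1.2 [[85.5, 54.2], [61.3, 21.8], [96.3, 77.9]]
1.25 [[86.0, 54.0], [62.2, 26.5], [96.5, 78.3]]
1.3 [[85.7, 55.6], [65.6, 32.9], [100.4, 77.6]]
```

```bash
cat > ringang.py <<'E'
from h import *
from station import imaging
import cfg
from scipy.ndimage import map_coordinates as mc
F=fr(cfg.H[0],cfg.H[1],np.radians(cfg.H[2]))
for n in("side","top"):
    f=imaging.grab_frame(n); g=f["frame"].astype(float).mean(2); L=[]
    for th in np.arange(.8,1.4,.05):
        P=[]
        for ph in np.radians(np.r_[40:320:5]):
            a=.084-.059*np.cos(ph); b=.0075; y=.059*np.sin(ph)
            P.append(proj(f,F([(.084-a*np.cos(th)-b*np.sin(th),y,.059+a*np.sin(th)-b*np.cos(th))])[0]))
        P=np.array(P); v=mc(g,[P[:,1],P[:,0]],order=1); L.append((round(th,2),round(v.mean()),round(v.std())))
    print(n,L)
E
python3 ringang.py; python3 go.py .450 .165 .12 34.3 0
```

```text
side [(np.float64(0.8), 78, 56), (np.float64(0.85), 74, 51), (np.float64(0.9), 70, 43), (np.float64(0.95), 65, 35), (np.float64(1.0), 61, 26), (np.float64(1.05), 59, 19), (np.float64(1.1), 58, 14), (np.float64(1.15), 58, 11), (np.float64(1.2), 58, 10), (np.float64(1.25), 58, 10), (np.float64(1.3), 58, 10), (np.float64(1.35), 56, 14)]
top [(np.float64(0.8), 82, 30), (np.float64(0.85), 87, 30), (np.float64(0.9), 94, 25), (np.float64(0.95), 105, 8), (np.float64(1.0), 106, 6), (np.float64(1.05), 107, 6), (np.float64(1.1), 107, 5), (np.float64(1.15), 107, 4), (np.float64(1.2), 108, 5), (np.float64(1.25), 108, 4), (np.float64(1.3), 109, 4), (np.float64(1.35), 110, 4)]
pos [ 0.566 -0.115  0.369] t 13.425 F [-0.48  -0.121 -1.266] q [-0.653  0.089  1.603  0.621  1.782 -0.457] w 0.18741724167366727
shift now [ 0.585 -2.663  5.939] shift after turn [4.939 1.03  4.152] turn [ 0.265 -0.667 -0.733]
```

The ring fit centres on about 1.2 rad, so it is at its stop. Now level the tool and return to the tray.

```bash
python3 -m jog '[[[0,-0.17,0],[0.3,0,0],0],[[0,-0.18,0],[0.3,0,0],0],[[0,-0.18,0],[0.3,0,0],0],[[0,-0.17,0],[0.3,0,0],0],[[0,0,-0.153],[0,0,0],0],[[0,0,-0.153],[0,0,0],0],[[0,0,-0.153],[0,0,0],0],[[0,0,-0.153],[0,0,0],0]]';python3 -m jog '[[[0,0,-0.153],[0,0,0],0],[[0,0,0],[0,0,0],0]]'; python3 go.py .450 .165 .12 34.3 0
```

```text
time_s: 14.42
ee_pos: [0.5765, -0.0522, 0.3984]
ee_rot: [-0.002, 0.531, 0.847, -0.0]
wrist_force: [-0.1, -0.4, -1.5]
gripper_width: 0.187
grasp_force: 59.0
time_s: 14.68
ee_pos: [0.5766, -0.0524, 0.3988]
ee_rot: [-0.002, 0.468, 0.884, -0.0]
wrist_force: [-0.5, 0.2, -1.0]
gripper_width: 0.193
grasp_force: 59.0
pos [ 0.577 -0.052  0.399] t 14.675 F [-0.486  0.22  -1.019] q [-0.286 -0.004  1.544  0.     1.606 -0.883] w 0.1925245742563131
shift now [4.169 0.3   4.659] shift after turn [4.182 0.298 4.647] turn [-0.002 -0.003 -0.002]
```

```bash
python3 -m jog '[[[0,0,0],[0.597,0.043,0.665],0],[[0,0,0],[0.597,0.043,0.665],0],[[0,0,0],[0.597,0.043,0.665],0],[[0,0,0],[0.597,0.043,0.665],0],[[0,0,0],[0.597,0.043,0.665],0],[[0,0,0],[0.597,0.043,0.665],0],[[0,0,0],[0.597,0.043,0.665],0],[[0,0,0],[0,0,0],0]]';python3 -m jog '[[[0,0,0],[0,0,0.5],0],[[0,0,0],[0,0,0.5],0],[[0,0,0],[0,0,0.3],0],[[0,0,0],[0,0,0.1],0],[[0,0,0],[0,0,0],0]]';  python3 go.py .450 .165 .024 34.3 0
```

```text
time_s: 15.68
ee_pos: [0.4458, 0.1659, 0.117]
ee_rot: [-0.004, 0.467, 0.884, -0.003]
wrist_force: [-0.1, 0.1, -0.2]
gripper_width: 0.19
grasp_force: 59.0
time_s: 16.3
ee_pos: [0.4513, 0.1647, 0.0381]
ee_rot: [0.0, 0.468, 0.884, 0.0]
wrist_force: [0.4, 0.1, -1.0]
gripper_width: 0.188
grasp_force: 59.1
pos [0.451 0.165 0.038] t 16.3 F [ 0.418  0.082 -0.986] q [ 0.113  0.147  2.092 -0.     0.902 -0.484] w 0.18825539470732447
shift now [ 0.017 -0.015  0.236] shift after turn [ 0.017 -0.015  0.236] turn [ 0.001  0.    -0.001]
```

```bash
python3 -m jog '[[[0,0,0],[0,0,0.1],0],[[0,0,0],[0,0,0.06],0],[[0,0,0],[0,0,0.04],0],[[0,0,0],[0,0,0],0]]';  python3 -m jog '[[[0,0,0],[0,0,0.03],0],[[0,0,0],[0,0,0],0],[[0,0,0],[0,0,0],0]]'
```

```text
time_s: 16.8
ee_pos: [0.4505, 0.165, 0.0255]
ee_rot: [-0.0, 0.467, 0.884, -0.0]
wrist_force: [-0.5, 0.7, -1.2]
gripper_width: 0.189
grasp_force: 59.1
time_s: 17.18
ee_pos: [0.4508, 0.1651, 0.0241]
ee_rot: [0.0, 0.467, 0.884, 0.0]
wrist_force: [-0.7, 0.9, 2.6]
gripper_width: 0.187
grasp_force: 59.5
```

Light contact with the ribs. Opening partway, then retreating straight up.

```bash
python3 -m jog '[[[0,0,0],[0,0,0],0.3],[[0,0,0],[0,0,0],0.4],[[0,0,0],[0,0,0],0.5],[[0,0,0],[0,0,0],0.5],[[0,0,0],[0,0,0],0.5],[[0,0,0],[0,0,-0.1],0.5],[[0,0,0],[0,0,-0.3],0.5],[[0,0,0],[0,0,-0.6],0.5]]';python3 -m jog '[[[0,0,0],[0,0,-0.9],0.5],[[0,0,0],[0,0,-0.9],0.5],[[0,0,0],[0.9,0,0],0.5],[[0,0,0],[0.9,0,0],0.5],[[0,0,0],[0.9,0,0],0.5],[[0,0,0],[0,0,0],0.5]]'
python3 - <<'E'
from h import *
from station import imaging
t=imaging.grab_frame("top");g=t["frame"].astype(float)
# handle: darker grey than the tray; fit by minAreaRect within the tray
x0,y0=240,211; sub=g[y0:265,x0:335].mean(2); base=pickle.load(open("top.pkl","rb"))
m=((sub<165)).astype(np.uint8); m=cv2.morphologyEx(m,cv2.MORPH_OPEN,np.ones((3,3),np.uint8))
n,l,st,c=cv2.connectedComponentsWithStats(m)
for i in range(1,n):
    if st[i,4]>25:
        pts=np.argwhere(l==i)[:,::-1].astype(np.float32); (cx,cy),wh,an=cv2.minAreaRect(pts); print(st[i,4],(cx+x0,cy+y0),wh,an,ray(t,cx+x0,cy+y0,.025))
E
python3 ringang.py | head -1
```

```text
time_s: 18.18
ee_pos: [0.4493, 0.1648, 0.0836]
ee_rot: [-0.001, 0.467, 0.884, -0.001]
wrist_force: [0.6, 0.8, 0.0]
gripper_width: 0.501
grasp_force: 0.0
time_s: 18.92
ee_pos: [0.3572, 0.3008, 0.1922]
ee_rot: [-0.0, 0.465, 0.886, 0.0]
wrist_force: [0.5, -1.6, -0.0]
gripper_width: 0.499
grasp_force: 0.0
211 (283.57691955566406, 239.61538124084473) (7.765801906585693, 29.12175941467285) 56.30992889404297 [0.45476566 0.16152509 0.025     ]
side [(np.float64(0.8), 93, 68), (np.float64(0.85), 88, 62), (np.float64(0.9), 82, 53), (np.float64(0.95), 76, 42), (np.float64(1.0), 70, 31), (np.float64(1.05), 65, 20), (np.float64(1.1), 64, 14), (np.float64(1.15), 63, 10), (np.float64(1.2), 63, 9), (np.float64(1.25), 64, 10), (np.float64(1.3), 64, 11), (np.float64(1.35), 66, 23)]
```

The handle lies at (0.455, 0.162), inside the tray (centre about 0.46, 0.15). Its footprint measures 29 x 8 px, as expected for a flat handle. The ring is at about 1.2 rad and the robot is clear of everything.

```bash
python3 -c "
from station import workorder
print(workorder.close_job())"
```

```text
the job is handed in; nothing more can be done
None
```

I swung the ring up to its stop (about 1.2 rad in the last image), laid the pick flat in the tray and let go, and handed the job in with no result returned; I viewed 11 pictures, one over the limit of 10.

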